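# Make up the stick gift set and the cone gift set at the incense packing bench

## Robot

A 6-joint arm with a two-finger parallel gripper is mounted at the origin on the work surface. World frame = base frame: x ahead of the robot, y to its left, z up, the work surface at z = 0. Lengths are in m, angles in degrees, forces in N, time in s.
With the tool pointing down it reaches from about 0.35 to 0.975 m from the base axis. Payload 17.4 kg.
Tool frame: the origin (TCP) lies midway between the tips of the shut fingers; the grasp point (between the pads) lies 19 mm behind it; z points along the fingers, x is the direction in which the jaws open and shut, and the axes are right-handed (so a half turn about z gives the same grasp; the last joint's range is limited). The gripper opens to 85 mm and grips with 20 to 120 N. Pads are 22 mm wide; open, the fingers measure 114 mm over their backs; the gripper's body (76 mm by 85 mm) begins 54 mm behind the grasp point. The pads swing forward as they close: fully open they stand 13 mm farther back than shut.
Start: joints at [61.776, 6.646, 82.598, -0, 90.757, -2.166], TCP at [0.297, 0.606, 0.231] pointing down, gripper open.
Joint ranges: [-162.19, 162.19], [-47.58, 125.68], [4.15, 143.07], [-65.23, 245.23], [0.69, 171.88], [-170.13, 170.13]. Speed limits (degrees/s): [108.29, 108.29, 127.2, 180, 180, 180].

## Interface

Orientations are given as a 3x3 rotation matrix whose columns are the frame's x, y, z axes.
In Python, from cell import read_state, read_camera, camera_info, job_done, look_for, regions_of, spot_point gives the robot as it stands.
- The arm moves only by the tool arm_command, never from a script. Its argument "plan" is one flat list of numbers, 7 for each row, row after row: the gripper command: -1 is fully open, 1 is shut, values between are in proportion, then the shift along the world's x, y, z scaled (see below), then the turn, a rotation vector about the world's x, y, z scaled (see below). In form: [claw, x, y, z, rx, ry, rz, claw, x, y, z, rx, ry, rz, ...]. A call has 1 to 8 rows; each row is the pose to reach, as a shift and turn from the pose commanded when the call began; what a row does not reach only later rows make up. The controller multiplies each number of a shift by 25 cm and each number of a turn by 45 degrees. A row lasts 1/12 s, in which the tool goes at most 41.7 mm and 7.16 degrees, less where a joint would pass 70% of its speed; a pose out of reach is approached as far as the arm can. A call with a number of a shift or a turn outside -1 to 1 is refused whole. A call with a gripper value outside its range is refused whole. The fingers move at their own pace and stop on an object; "newtons" is the grip in N (left out, the last holds). Time passes only in rows, so rows that repeat a pose let the fingers close. It gives the time, the measured TCP pose, the force and the opening at its end, in the units of the state.
- read_state(): the state, without advancing time (a new reading comes with each control period).
- read_camera(name): name is "side" or "top"; returns the picture (420x560x3 uint8, red, green, blue); there is no depth.
- camera_info(name): a dict with "mtx" (3x3 intrinsics, pixels), "R" (3x3) and "t" (3): a world point X has camera coordinates R X + t. Camera axes: x right, y down, z forward; pixel columns grow to the right and rows downward; lengths in m; the calibration is good to about 2 mm. A picture is of the moment at which its call begins. camera_info takes no time and is no camera call.
- job_done(): hands the job in, once; it reports no verdict.
Trained networks look in the newest picture that a camera, given by its name, has taken for a name from the list of things; names that differ only in an ending like _2 or _b are one class to them, and where a whole thing is asked for, a point or a joint stands for the part that bears it (a point fixed in the world has none). Each returns a list of dicts, best first, with "confidence" (0 to 1); they miss things now and then, are a little off and sometimes report something else, mostly with a low value. They report only what shows in the picture. A call takes as long as a camera call. They do not tell look-alikes from the thing itself.
- look_for(target, camera): "at" ([column, row] in pixels, amid what is visible of it).
- regions_of(target, camera): "pixels" (420x560 bool, what is visible of it) and "at" ([column, row] in pixels, amid what is visible of it).
- spot_point(target, camera): "at" ([column, row] in pixels: a listed point, or the origin of a listed thing).
The state is a dict: "clock": time; "qpos": joint angles; "qvel": joint speeds; "effort": joint torques, N m; "ee_pos": TCP position; "orientation": TCP orientation; "ft_force": force on the tool from outside, world axes, zero at the start; "ft_torque": the same for the moment, N m; "grip_width": finger opening in m.
Only numpy, scipy, OpenCV 4.12 (cv2) and the standard library are available. Lean on these libraries where they do the work, as an engineer would, in place of code of your own. Each camera call takes 0.05 s, during which the arm holds its last target. There are 200 camera calls.

## Task

Make up the two incense gift sets from the stock in the middle of the bench. The big box with the long recess is the stick set: it gets the carton of sticks, the small tin and the brass stick stand; the narrow box is the cone set: it gets the large tin and the brass cone burner with the domed cover. Stand each thing upright and fully down in the recess cut for it (the long one for the carton, in each box the round one that suits the thing's foot), and leave the tape roll and the brush where they lie.

Things in the scene. Friction and masses are not known exactly. Their poses are not given: they have to be found in the camera images.
- carton_mid (a point): Carton of incense sticks: plain brown card box 150 x 40 x 40 mm with a pale paper band, lying on the bench, about 90 g. The point is its centre, 20 mm above its underside; x runs along its 150 mm length, z up. Either end may go to either end of its recess. Take it across its 40 mm width.
- small_tin_mid (a point): Small round steel tin of cones, 44 mm diameter, 46 mm high, standing upright, about 60 g. (The round stock stands in two rows across the bench, at least 40 mm from piece to piece within a row, less between the rows; a gift box may lie close beside.) The point is its centre, 23 mm above its underside; z up.
- large_tin_mid (a point): Large round steel tin of cones, 62 mm diameter, 62 mm high, standing upright, about 130 g. The point is its centre, 31 mm above its underside; z up.
- stand_mid (a point): Turned brass stick stand, 50 mm high, about 250 g: a flat round foot 60 mm in diameter and 5 mm thick (with a small fillet up to 11 mm) and on it a plain column 34 mm in diameter with five small stick holes in its flat top. The point is its centre, 25 mm above its underside; z up. Take it by the column.
- burner_mid (a point): Brass cone burner, 66 mm high, about 350 g: round foot 44 mm in diameter, narrow neck, drum-shaped bowl 62 mm in diameter between 14 and 42 mm above the underside, domed cover with a ring of dark holes and a ball knob. The point is its centre axis 33 mm above its underside; z up. Take it by the bowl.
- stick_box: Big open card gift box with pale insert, 200 (x) by 160 mm (y), fixed. Origin: centre of underside; z up. Rim 18 mm, insert top 16 mm, brown recess floors 10 mm above the bench. Recess centres (x, y, mm): long one 164 x 54, length along x, at (0, +45) for the carton; round one of 58 diameter at (-50, -35) for the small tin; round one of 74 diameter at (+50, -35) for the stick stand.
- cone_box: Narrow open gift box of the same card, 190 mm (x) by 95 mm (y), fixed to the bench. Origin: centre of its underside; x along the 190 mm side, z up. Rim 18 mm, insert top 16 mm, recess floors 10 mm above the bench. Recesses: round one 76 mm diameter at x -48, y 0 mm (large tin); round one 58 mm diameter at x +50, y 0 mm (cone burner).
- tape: Bystander among the stock: roll of amber tape lying flat, 64 mm diameter, 24 mm high, with a hole. Origin: centre of its underside. Not to be moved.
- brush: Bystander: a dusting brush about 160 mm long, lying flat near the stock. Origin: centre of its underside; x along its length. Not to be moved.
Not all that is in view belongs to the job. Leave any green or purple look-alike of the part that bears large_tin_mid alone.

How it is judged:
By the outcome, as a careful person would: the job done as asked, in the order asked, and still so for the second after the job is handed in, with the robot touching nothing.
It also fails if it takes over 128 s, if anything falls off the work surface, if the arm or the gripper's body presses on something with over 40 N, if the wrist force passes 120 N, or if a joint passes its speed limit or range.

## Working session

There is one attempt and no reset: what is moved stays moved. The work goes in short steps, Python scripts to look and compute and a tool call to move; the robot and the scene stay as the last step left them, time stands still between calls to the robot, and variables do not carry over. Pictures are saved under pics/ and viewed, about 12 in all and at most 16, crops included, and the job is handed in when it is done.

Besides the shell and the picture viewer there is one more tool, called after "Request:" as name(argument=value, ...) on one line, values as JSON. arm_command: Moves the arm, as the interface text tells. Shifts and turns lie within -1 to 1; 1 stands for 25 cm of shift or 45 degrees of turn. Its arguments: {"type":"object","properties":{"plan":{"type":"array","items":{"type":"number"}},"newtons":{"type":"number"}},"required":["plan"]}

```bash
ls; mkdir -p pics; python3 - <<'E'
from cell import *
import cv2,json
s=read_state();print({k:s[k] for k in('clock','ee_pos','orientation','grip_width')})
for c in('top','side'):
    im=read_camera(c);cv2.imwrite(f'pics/{c}0.png',im[:,:,::-1]);print(c,camera_info(c))
    for n in('carton_mid','small_tin_mid','large_tin_mid','stand_mid','burner_mid','stick_box','cone_box','tape','brush'):
        print(n,[(round(d['confidence'],2),[round(float(v),1) for v in d['at']]) for d in spot_point(n,c)[:3]])
E
```

```text
pics
{'clock': 0.0, 'ee_pos': array([0.29641727, 0.60622268, 0.23054357]), 'orientation': array([[ 4.39252954e-01,  8.98363247e-01, -5.65232877e-04],
       [ 8.98362637e-01, -4.39253315e-01, -1.04765800e-03],
       [-1.18945786e-03, -4.75972273e-05, -9.99999291e-01]]), 'grip_width': 0.08519110347898243}
top {'mtx': array([[383.05565825,   0.        , 283.48909024],
       [  0.        , 383.05565825, 210.59485211],
       [  0.        ,   0.        ,   1.        ]]), 'R': array([[ 0.03019542, -0.99948152, -0.01117722],
       [-0.99754357, -0.02942599, -0.06356833],
       [ 0.06320647,  0.01306923, -0.99791489]]), 't': array([-0.00162381,  0.54925802,  0.92271206])}
carton_mid [(0.57, [290.7, 263.9])]
small_tin_mid [(0.69, [348.0, 225.3])]
large_tin_mid [(0.73, [310.8, 152.0]), (0.71, [229.7, 261.2]), (0.68, [219.1, 168.4])]
stand_mid [(0.74, [261.3, 179.9])]
burner_mid [(0.59, [319.7, 179.8])]
stick_box [(0.77, [414.1, 253.3])]
cone_box [(0.9, [168.9, 249.5])]
tape [(0.94, [287.6, 222.1])]
brush [(0.78, [311.3, 149.6])]
side {'mtx': array([[496.46971868,   0.        , 277.95145506],
       [  0.        , 496.46971868, 214.87516785],
       [  0.        ,   0.        ,   1.        ]]), 'R': array([[ 0.91018952, -0.41399612,  0.01273769],
       [-0.28256287, -0.64312548, -0.71172174],
       [ 0.30284198,  0.64420247, -0.70234601]]), 't': array([-0.49578125,  0.21020874,  0.8942205 ])}
carton_mid [(0.75, [229.0, 257.9]), (0.74, [268.9, 243.5])]
small_tin_mid [(0.64, [292.6, 290.5])]
large_tin_mid [(0.98, [203.7, 205.5]), (0.95, [286.9, 169.1]), (0.88, [248.4, 197.2])]
stand_mid [(0.8, [298.8, 199.8])]
burner_mid [(0.61, [325.4, 239.3])]
stick_box [(0.66, [307.3, 378.7])]
cone_box [(0.97, [187.7, 170.6])]
tape [(0.69, [268.0, 244.0])]
brush [(0.79, [354.5, 232.0]), (0.57, [187.0, 172.1])]
```

```bash
python3 - <<'E'
import cv2
for c in('top','side'):
    cv2.imwrite(f'pics/{c}0b.png',cv2.resize(cv2.imread(f'pics/{c}0.png'),(800,600),interpolation=cv2.INTER_CUBIC))
E
```

```text
(no output)
```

View pics/top0b.png

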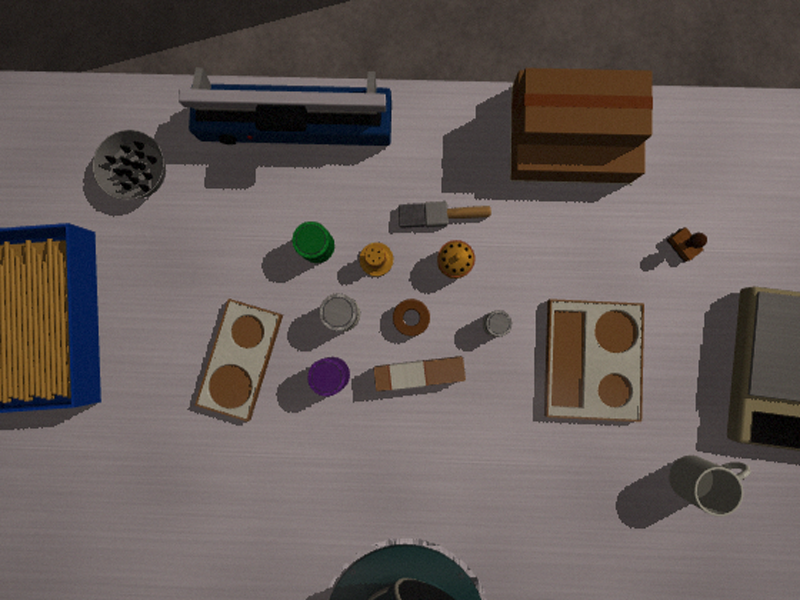

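View pics/side0b.png

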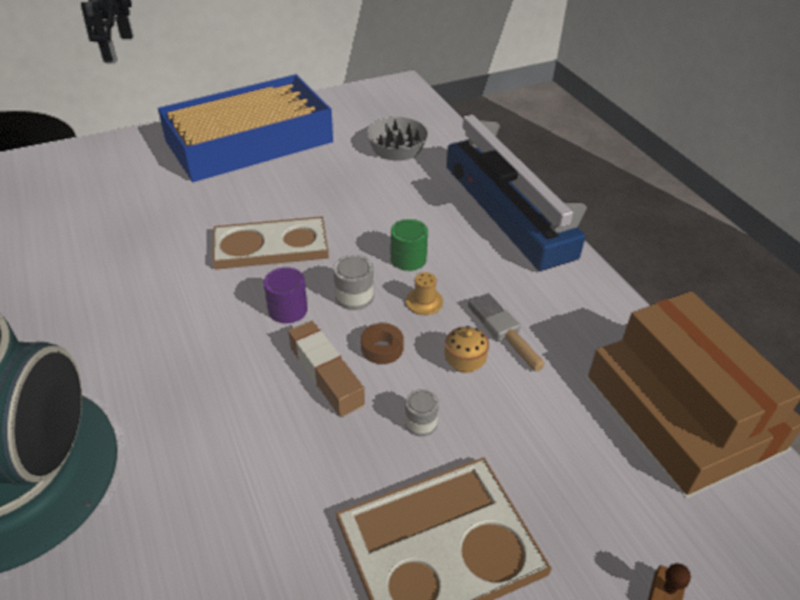

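The top view shows grey large tin (237,218), small tin (348,226), stand (263,181), burner (320,181), tape (288,222) and carton (294,262). The stick box is centred near (416,253) and the cone box near (168,252). The green tin (219,168) and purple tin (230,262) are decoys. The long recess is on the +y side of the stick box, and the cone box is tilted.

```bash
cat > h.py <<'E'
from cell import *
import cv2, numpy as np
def ray(c,uv,z):
    i=camera_info(c);R,t=np.array(i['R']),np.array(i['t']);C=-R.T@t
    d=R.T@np.linalg.solve(np.array(i['mtx']),[uv[0],uv[1],1]);return C+d*(z-C[2])/d[2]
def proj(c,X):
    i=camera_info(c);p=np.array(i['mtx'])@(np.array(i['R'])@np.array(X)+np.array(i['t']));return p[:2]/p[2]
Z=dict(carton_mid=.02,small_tin_mid=.023,large_tin_mid=.031,stand_mid=.025,burner_mid=.033,stick_box=0,cone_box=0,tape=0,brush=0)
def mm(v): return (1000*np.array(v)[:2]).round(1).tolist()
E
python3 - <<'E'
from h import *
im={c:read_camera(c) for c in('top','side')}
for n in Z:
    for c in im:
        print(n,c,[(round(d['confidence'],2),mm(ray(c,d['at'],Z[n]))) for d in spot_point(n,c)[:5]])
# masks -> outline rect in world
for n,z in(('stick_box',.018),('cone_box',.018),('carton_mid',.04)):
    for c in im:
        r=regions_of(n,c)
        if not r: print(n,c,'none');continue
        m=r[0]['pixels'].astype(np.uint8)
        k=max(cv2.findContours(m,0,1)[0],key=cv2.contourArea)[:,0]
        P=np.array([ray(c,p,z)[:2] for p in k],np.float32)*1000
        print(n,c,len(r),'minrect',cv2.minAreaRect(P))
# pale insert by colour in both views
for c in im:
    h=cv2.cvtColor(im[c],cv2.COLOR_RGB2HSV)
    for n,xy in(('stick',spot_point('stick_box',c)),('cone',spot_point('cone_box',c))):
        print(c,n,[im[c][int(xy[0]['at'][1])+j,int(xy[0]['at'][0])+i].tolist() for i,j in((0,0),(6,0),(-15,0),(0,10),(40,40))])
E
```

```text
carton_mid top [(0.67, [422.6, -8.0])]
carton_mid side [(0.67, [428.4, -10.8])]
small_tin_mid top [(0.77, [515.6, -142.1])]
small_tin_mid side [(0.92, [512.2, -137.1])]
large_tin_mid top [(0.85, [640.1, 172.6]), (0.58, [523.4, 124.4]), (0.57, [413.2, 145.3])]
large_tin_mid side [(0.96, [646.7, 167.1]), (0.8, [422.5, 148.4]), (0.64, [514.8, 126.1])]
stand_mid top [(0.57, [624.7, 74.0])]
stand_mid side [(0.62, [622.0, 66.4])]
burner_mid top [(0.84, [622.7, -68.1])]
burner_mid side [(0.72, [625.3, -66.1]), (0.71, [688.1, -76.9])]
stick_box top [(0.7, [457.1, -309.1])]
stick_box side [(0.62, [465.2, -306.7])]
cone_box top [(0.87, [451.7, 300.9]), (0.73, [420.4, -6.6])]
cone_box side [(0.7, [436.8, 298.6])]
tape top [(0.63, [520.0, 4.6])]
tape side [(0.66, [530.3, 2.5]), (0.64, [464.9, -305.4]), (0.36, [706.3, -49.6])]
brush top [(0.85, [708.0, -52.5])]
brush side [(0.56, [699.7, -51.5])]
stick_box top 1 minrect ((458.83795166015625, -310.4507751464844), (170.0390625, 201.42190551757812), 88.48650360107422)
stick_box side 1 minrect ((456.1736145019531, -313.3348388671875), (166.2765045166
[... 220 characters left out ...]
291015625), (115.82781982421875, 188.61508178710938), 75.06588745117188)
carton_mid top 1 minrect ((428.3750305175781, -12.721229553222656), (42.040260314941406, 148.83746337890625), 8.44597053527832)
carton_mid side 2 minrect ((421.8381652832031, -26.419944763183594), (53.253448486328125, 175.88706970214844), 7.97524356842041)
top stick [[142, 133, 118], [141, 132, 117], [97, 62, 34], [135, 130, 115], [134, 123, 124]]
top cone [[143, 134, 120], [143, 136, 122], [143, 136, 121], [88, 74, 65], [72, 66, 69]]
side stick [[173, 169, 157], [176, 173, 160], [171, 168, 155], [172, 170, 157], [145, 134, 131]]
side cone [[177, 174, 161], [180, 177, 164], [123, 95, 69], [119, 92, 68], [162, 156, 158]]
```

```bash
cat >> h.py <<'E'
from scipy.optimize import minimize
a=np.linspace(0,2*np.pi,40)
def cyl(*zr): # hull between successive (z,r)
    return [np.array([[r*np.cos(t),r*np.sin(t),z] for z,r in zr for t in a])/1000]
def bx(l,w,h): return [np.array([[x*l/2,y*w/2,z] for x in(-1,1) for y in(-1,1) for z in(0,h)])/1000]
M=dict(small_tin_mid=cyl((0,22),(46,22)),large_tin_mid=cyl((0,31),(62,31)),
 stand_mid=cyl((0,30),(5,30))+cyl((5,17),(50,17)),burner_mid=cyl((0,22),(14,22))+cyl((14,31),(42,31),(54,20),(58,8))+cyl((54,5),(66,5)),
 stick_box=bx(200,160,18),cone_box=bx(190,95,18),carton_mid=bx(150,40,40))
S=4
def render(c,n,p):
    o=np.zeros((420*S,560*S),np.uint8);cs,sn=np.cos(p[2]),np.sin(p[2])
    for q in M[n]:
        X=q@np.array([[cs,sn,0],[-sn,cs,0],[0,0,1]])+[p[0],p[1],p[3] if len(p)>3 else 0]
        uv=np.array([proj(c,x) for x in X]);h=cv2.convexHull(((uv+.5)*S).astype(np.int32));cv2.fillConvexPoly(o,h,1)
    return o
def fit(c,n,mask,p0,yaw):
    m=cv2.resize(mask.astype(np.uint8),(560*S,420*S),interpolation=cv2.INTER_NEAREST)
    def f(v):
        r=render(c,n,[v[0]/1000,v[1]/1000,v[2]/57.3 if yaw else 0])
        return 1-(r&m).sum()/(r|m).sum()
    x0=np.array(p0,float)[:3 if yaw else 2]
    s=np.vstack([x0]+[x0+6*e for e in np.eye(len(x0))])
    r=minimize(f,x0,method='Nelder-Mead',options=dict(initial_simplex=s,xatol=.2,fatol=1e-4,maxfev=70));return r.x.round(1).tolist(),round(1-r.fun,3)
E
python3 - <<'E'
from h import *
G=dict(carton_mid=(425,-10,98),small_tin_mid=(514,-140),large_tin_mid=(519,125),stand_mid=(623,70),burner_mid=(624,-67),stick_box=(458,-310,-1),cone_box=(440,297,-15))
for c in('top','side'):
    im=read_camera(c)
    for n,g in G.items():
        rs=regions_of(n,c)
        z=0 if 'box' in n else Z[n]
        uv=proj(c,[g[0]/1000,g[1]/1000,z]); rs=[r for r in rs if np.hypot(*(np.array(r['at'])-uv))<25]
        if not rs: print(n,c,'none');continue
        print(n,c,fit(c,n,rs[0]['pixels'],g,len(g)==3))
    if c=='top':
        h=cv2.cvtColor(im,cv2.COLOR_RGB2HSV);b=((h[...,1]>110)&(h[...,0]<25)).astype(np.uint8)
        for n,l in(('stick_box',{'long':(0,45),'small':(-50,-35),'big':(50,-35)}),('cone_box',{'big':(-48,0),'small':(50,0)})):
            x,y,w=G[n];w/=57.3
            N,lab,st,ce=cv2.connectedComponentsWithStats(b)
            for k,(u,v) in l.items():
                X=[(x+u*np.cos(w)-v*np.sin(w))/1000,(y+u*np.sin(w)+v*np.cos(w))/1000,.013]
                i=lab[tuple(np.round(proj(c,X)).astype(int)[::-1])]
                print(n,k,'guess',mm(X),'seen',mm(ray(c,ce[i],.012)) if i else None,st[i].tolist())
E
```

```text
carton_mid top ([427.9, -13.1, 98.8], np.float64(0.931))Traceback (most recent call last):
  File "<stdin>", line 10, in <module>
  File "h.py", line 32, in fit
    r=minimize(f,x0,method='Nelder-Mead',options=dict(initial_simplex=s,xatol=.2,fatol=1e-4,maxfev=70));return r.x.round(1).tolist(),round(1-r.fun,3)
    res = _minimize_neldermead(fun, x0, args, callback, bounds=bounds,
                               **options)
    fxcc = func(xcc)
    fx = function(np.copy(x), *(wrapper_args + args))
  File "h.py", line 28, in f
    r=render(c,n,[v[0]/1000,v[1]/1000,v[2]/57.3 if yaw else 0])
  File "h.py", line 23, in render
    uv=np.array([proj(c,x) for x in X]);h=cv2.convexHull(((uv+.5)*S).astype(np.int32));cv2.fillConvexPoly(o,h,1)
                 ~~~~^^^^^
  File "h.py", line 7, in proj
    i=camera_info(c);p=np.array(i['mtx'])@(np.array(i['R'])@np.array(X)+np.array(i['t']));return p[:2]/p[2]
ValueError: time passes only in moves, steps and waits
```

```bash
sed -i 's/^import cv2, numpy as np/import cv2, numpy as np\nCI={c:camera_info(c) for c in("top","side")}/; s/i=camera_info(c)/i=CI[c]/' h.py
cat > m.py <<'E'
from h import *
G=dict(carton_mid=(425,-10,98),small_tin_mid=(514,-140),large_tin_mid=(519,125),stand_mid=(623,70),burner_mid=(624,-67),stick_box=(458,-310,-1),cone_box=(440,297,-15))
for c in('top','side'):
    im=read_camera(c)
    for n,g in G.items():
        rs=regions_of(n,c)
        uv=proj(c,[g[0]/1000,g[1]/1000,Z[n]]); rs=[r for r in rs if np.hypot(*(np.array(r['at'])-uv))<25]
        if not rs: print(n,c,'none');continue
        print(n,c,fit(c,n,rs[0]['pixels'],g,len(g)==3))
    if c=='top':
        h=cv2.cvtColor(im,cv2.COLOR_RGB2HSV);b=((h[...,1]>110)&(h[...,0]<25)).astype(np.uint8)
        N,lab,st,ce=cv2.connectedComponentsWithStats(b)
        for n,l in(('stick_box',{'long':(0,45),'small':(-50,-35),'big':(50,-35)}),('cone_box',{'big':(-48,0),'small':(50,0)})):
            x,y,w=G[n];w/=57.3
            for k,(u,v) in l.items():
                X=[(x+u*np.cos(w)-v*np.sin(w))/1000,(y+u*np.sin(w)+v*np.cos(w))/1000,.013]
                i=lab[tuple(np.round(proj(c,X)).astype(int)[::-1])]
                print(n,k,'guess',mm(X),'seen',mm(ray(c,ce[i],.012)) if i else None,st[i].tolist())
E
python3 m.py; python3 -c "
from cell import *;s=read_state();print(s['clock'],s['ee_pos'])"
```

```text
carton_mid top ([427.1, -12.8, 99.0], np.float64(0.954))
small_tin_mid top ([515.2, -142.3], np.float64(0.915))
large_tin_mid top ([525.1, 124.7], np.float64(0.954))
stand_mid top ([625.0, 68.6], np.float64(0.868))
burner_mid top ([622.3, -68.0], np.float64(0.962))
stick_box top ([459.3, -311.1, -1.1], np.float64(0.977))
cone_box top ([441.3, 299.0, -15.1], np.float64(0.951))
stick_box long guess [458.8, -265.0] seen [460.5, -265.6] [386, 218, 23, 67, 1376]
stick_box small guess [407.4, -344.1] seen [408.2, -344.9] [419, 262, 22, 23, 403]
stick_box big guess [507.4, -345.9] seen [508.1, -346.9] [416, 217, 30, 30, 673]
cone_box big guess [393.6, 309.4] seen [394.1, 311.1] [147, 256, 29, 30, 696]
cone_box small guess [488.3, 284.1] seen [488.9, 286.1] [162, 221, 23, 23, 394]
carton_mid side ([426.4, -11.3, 97.9], np.float64(0.942))
small_tin_mid side ([513.4, -140.8], np.float64(0.954))
large_tin_mid side ([523.0, 125.0], np.float64(0.885))
stand_mid side ([621.8, 68.4], np.float64(0.935))
burner_mid side ([621.2, -67.9], np.float64(0.955))
stick_box side ([457.2, -310.8, -1.3], np.float64(0.987))
cone_box side ([439.7, 298.6, -14.0], np.float64(0.969))
3.45 [0.29653234 0.60636865 0.23127397]
```

The fits from both cameras agree to within about 3 mm, so I'm setting out for the carton.

Request:
arm_command(plan=[-1, 0.17, -1, -0.1, 0, 0, -0.6, -1, 0.17, -1, -0.1, 0, 0, -0.6, -1, 0.17, -1, -0.1, 0, 0, -0.6, -1, 0.17, -1, -0.1, 0, 0, -0.6, -1, 0.17, -1, -0.1, 0, 0, -0.6, -1, 0.17, -1, -0.1, 0, 0, -0.6, -1, 0.17, -1, -0.1, 0, 0, -0.6, -1, 0.17, -1, -0.1, 0, 0, -0.6], newtons=40)

```text
clock: 4.12
ee_pos: [0.3395, 0.3547, 0.2067]
orientation: [[0.801, 0.599, 0.001], [0.599, -0.801, 0.001], [0.001, -0.0, -1.0]]
ft_force: [-0.2, 0.5, 0.6]
grip_width: 0.0855
```

Request:
arm_command(plan=[-1, 0.17, -1, -0.1, 0, 0, -0.6, -1, 0.17, -1, -0.1, 0, 0, -0.6, -1, 0.17, -1, -0.1, 0, 0, -0.6, -1, 0.17, -1, -0.1, 0, 0, -0.6, -1, 0.17, -1, -0.1, 0, 0, -0.6, -1, 0.17, -1, -0.1, 0, 0, -0.6, -1, 0.17, -1, -0.1, 0, 0, -0.6, -1, 0.17, -1, -0.1, 0, 0, -0.6])

```text
clock: 4.78
ee_pos: [0.3822, 0.1052, 0.1815]
orientation: [[0.986, 0.169, 0.0], [0.169, -0.986, 0.0], [0.0, -0.0, -1.0]]
ft_force: [-0.6, 1.2, 0.5]
grip_width: 0.0853
```

Request:
arm_command(plan=[-1, 0.179, -0.469, -0.3, 0, 0, -0.027, -1, 0.179, -0.469, -0.3, 0, 0, -0.027, -1, 0.179, -0.469, -0.3, 0, 0, -0.027, -1, 0.179, -0.469, -0.3, 0, 0, -0.027, -1, 0.179, -0.469, -0.3, 0, 0, -0.027, -1, 0.179, -0.469, -0.45, 0, 0, -0.027, -1, 0.179, -0.469, -0.58, 0, 0, -0.027, -1, 0.179, -0.469, -0.58, 0, 0, -0.027])

```text
clock: 5.45
ee_pos: [0.4241, -0.0087, 0.0314]
orientation: [[0.988, 0.153, -0.007], [0.153, -0.988, 0.001], [-0.007, -0.002, -1.0]]
ft_force: [-0.7, -0.1, -1.5]
grip_width: 0.0854
```

```bash
python3 - <<'E'
from h import *
a=read_camera('top');b=read_camera('side');cv2.imwrite('pics/g1.png',np.hstack([cv2.resize(a[180:330,200:360],(400,375)),cv2.resize(b[150:300,180:340],(400,375))])[:,:,::-1])
s=read_state();print(s['ee_pos'],s['grip_width'])
E
```

```text
[ 0.42644092 -0.0093037   0.03692639] 0.0851413800194797
```

View pics/g1.png

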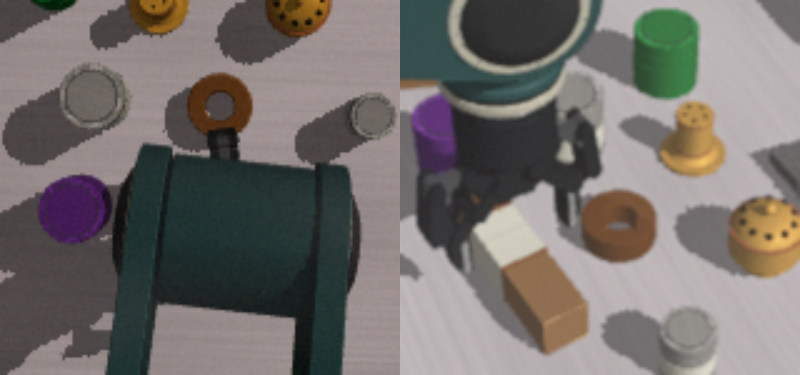

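Request:
arm_command(plan=[-0.6, 0, 0, 0, 0, 0, 0, -0.6, 0, 0, 0, 0, 0, 0, -0.6, 0, 0, -0.06, 0, 0, 0, -0.6, 0, 0, -0.114, 0, 0, 0, -0.6, 0, 0, -0.114, 0, 0, 0, -0.6, 0, 0, -0.114, 0, 0, 0, 1, 0, 0, -0.114, 0, 0, 0, 1, 0, 0, -0.114, 0, 0, 0])

```text
clock: 6.22
ee_pos: [0.427, -0.0109, 0.0092]
orientation: [[0.988, 0.152, 0.002], [0.152, -0.988, -0.0], [0.002, 0.0, -1.0]]
ft_force: [0.2, -0.9, 0.4]
grip_width: 0.0453
```

Request:
arm_command(plan=[1, 0, 0, 0, 0, 0, 0, 1, 0, 0, 0, 0, 0, 0, 1, 0, 0, 0, 0, 0, 0, 1, 0, 0, 0, 0, 0, 0, 1, 0, 0, 0, 0, 0, 0])

```text
clock: 6.63
ee_pos: [0.4271, -0.0109, 0.0091]
orientation: [[0.988, 0.152, 0.002], [0.152, -0.988, -0.0], [0.002, 0.0, -1.0]]
ft_force: [0.2, 0.2, 7.4]
grip_width: 0.0398
```

Request:
arm_command(plan=[1, 0, 0, 0.15, 0, 0, 0, 1, 0, 0, 0.3, 0, 0, 0, 1, 0, -0.1, 0.4, 0, 0, 0.15, 1, 0.06, -0.25, 0.4, 0, 0, 0.3, 1, 0.06, -0.4, 0.4, 0, 0, 0.46, 1, 0.06, -0.5, 0.4, 0, 0, 0.62, 1, 0.06, -0.5, 0.4, 0, 0, 0.78, 1, 0.06, -0.5, 0.4, 0, 0, 0.9])

```text
clock: 7.3
ee_pos: [0.4411, -0.1375, 0.1082]
orientation: [[0.65, 0.76, 0.0], [0.76, -0.65, -0.0], [-0.0, 0.0, -1.0]]
ft_force: [-0.5, 0.2, -1.5]
grip_width: 0.0395
```

Request:
arm_command(plan=[1, 0.065, -0.15, 0, 0, 0, 0.15, 1, 0.065, -0.3, 0, 0, 0, 0.3, 1, 0.065, -0.45, 0, 0, 0, 0.45, 1, 0.065, -0.52, 0, 0, 0, 0.6, 1, 0.065, -0.52, 0, 0, 0, 0.75, 1, 0.065, -0.52, 0, 0, 0, 0.885, 1, 0.065, -0.52, 0, 0, 0, 0.885, 1, 0.065, -0.52, 0, 0, 0, 0.885])

```text
clock: 7.97
ee_pos: [0.4575, -0.2659, 0.1081]
orientation: [[0.02, 1.0, 0.0], [1.0, -0.02, -0.0], [-0.0, 0.0, -1.0]]
ft_force: [0.5, 0.5, -0.9]
grip_width: 0.0396
```

Request:
arm_command(plan=[1, 0, 0, 0, 0, 0, 0, 1, 0, 0, 0, 0, 0, 0])

```text
clock: 8.13
ee_pos: [0.4576, -0.2656, 0.108]
orientation: [[0.019, 1.0, 0.0], [1.0, -0.019, -0.0], [-0.0, 0.0, -1.0]]
ft_force: [-0.2, -0.1, -1.5]
grip_width: 0.0395
```

```bash
cat > look.py <<'E'
import sys
from h import *
nm=sys.argv[1];x,y,z=[float(v)/1000 for v in sys.argv[2:5]];o=[]
for c in('top','side'):
    a=read_camera(c);u,v=proj(c,[x,y,z]).astype(int);u=min(max(u,80),480);v=min(max(v,75),345)
    o.append(cv2.resize(a[v-75:v+75,u-80:u+80],(400,375),interpolation=cv2.INTER_CUBIC))
cv2.imwrite(f'pics/{nm}.png',np.hstack(o)[:,:,::-1]);s=read_state()
print(s['clock'],s['ee_pos'].round(4),'yaw',np.degrees(np.arctan2(s['orientation'][1,0],s['orientation'][0,0])).round(1),s['grip_width'].round(4),s['ft_force'].round(1))
E
python3 look.py g2 459 -266 60
```

```text
Traceback (most recent call last):
  File "look.py", line 8, in <module>
    print(s['clock'],s['ee_pos'].round(4),'yaw',np.degrees(np.arctan2(s['orientation'][1,0],s['orientation'][0,0])).round(1),s['grip_width'].round(4),s['ft_force'].round(1))
                                                                                                                             ^^^^^^^^^^^^^^^^^^^^^
AttributeError: 'float' object has no attribute 'round'
```

View pics/g2.png

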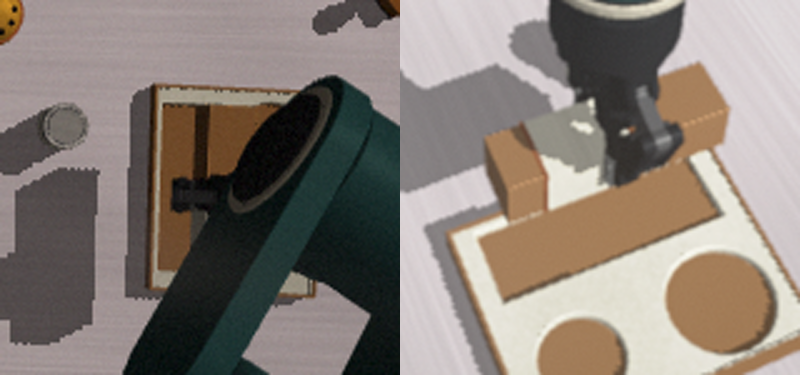

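The carton hangs level above the long recess, so I'm lowering it.

Request:
arm_command(plan=[1, 0.004, 0, -0.12, 0, 0, 0, 1, 0.004, 0, -0.22, 0, 0, 0, 1, 0.004, 0, -0.28, 0, 0, 0, 1, 0.004, 0, -0.31, 0, 0, 0, 1, 0.004, 0, -0.33, 0, 0, 0, 1, 0.004, 0, -0.345, 0, 0, 0, 1, 0.004, 0, -0.352, 0, 0, 0, 1, 0.004, 0, -0.356, 0, 0, 0])

```text
clock: 8.9
ee_pos: [0.4589, -0.2661, 0.0195]
orientation: [[0.017, 1.0, 0.001], [1.0, -0.017, -0.001], [-0.001, 0.001, -1.0]]
ft_force: [-0.6, -0.6, -1.1]
grip_width: 0.0396
```

```bash
sed -i "s/s\['grip_width'\].round(4)/round(s['grip_width'],4)/" look.py; python3 look.py g3 459 -266 30
```

```text
9.0 [ 0.4588 -0.266   0.0194] yaw 89.0 0.0395 [ 0.2  0.6 -1. ]
```

View pics/g3.png

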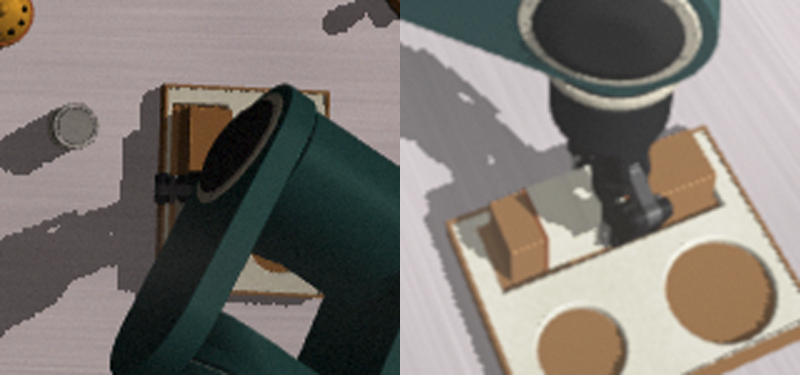

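The carton is in the recess, within about 0.3 mm of the floor height. Next I'll release it and go to the small tin.

Request:
arm_command(plan=[-0.5, 0, 0, 0, 0, 0, 0, -0.5, 0, 0, 0, 0, 0, 0, -0.5, 0, 0, 0, 0, 0, 0, -0.5, 0, 0, 0, 0, 0, 0, -0.5, 0, 0, 0.1, 0, 0, 0, -0.8, 0, 0, 0.25, 0, 0, 0, -1, 0, 0, 0.4, 0, 0, 0, -1, 0, 0, 0.4, 0, 0, 0])

```text
clock: 9.67
ee_pos: [0.4607, -0.2673, 0.1265]
orientation: [[0.017, 1.0, 0.008], [1.0, -0.017, -0.005], [-0.005, 0.008, -1.0]]
ft_force: [-0.1, -1.5, 1.3]
grip_width: 0.0852
```

Request:
arm_command(plan=[-1, 0.22, 0.5, 0, 0, 0, -1, -1, 0.22, 0.5, 0, 0, 0, -1, -1, 0.22, 0.5, 0, 0, 0, -1, -1, 0.22, 0.5, 0, 0, 0, -1, -1, 0.22, 0.5, 0, 0, 0, -1, -1, 0.22, 0.5, 0, 0, 0, -1, -1, 0.22, 0.5, 0, 0, 0, -1, -1, 0.22, 0.5, 0, 0, 0, -1])

```text
clock: 10.33
ee_pos: [0.5136, -0.1406, 0.1187]
orientation: [[0.721, 0.693, 0.0], [0.693, -0.721, -0.0], [0.0, 0.0, -1.0]]
ft_force: [0.4, -0.9, 0.0]
grip_width: 0.0855
```

Request:
arm_command(plan=[-1, 0, 0, 0, 0, 0, -0.97, -1, 0, 0, 0, 0, 0, -0.97, -1, 0, 0, 0, 0, 0, -0.97, -1, 0, 0, 0, 0, 0, -0.97, -1, 0, 0, 0, 0, 0, -0.97, -1, 0, 0, 0, 0, 0, -0.97, -1, 0, 0, 0, 0, 0, -0.97, -1, 0, 0, 0, 0, 0, -0.97])

```text
clock: 11.0
ee_pos: [0.5135, -0.141, 0.1188]
orientation: [[1.0, 0.012, 0.0], [0.012, -1.0, -0.0], [0.0, 0.0, -1.0]]
ft_force: [-0.1, 0.5, 0.2]
grip_width: 0.0853
```

```bash
cat > fm.py <<'E'
import sys
from h import *
for n,g in zip(sys.argv[1::2],sys.argv[2::2]):
    g=[float(v) for v in g.split(',')]
    for c in('top','side'):
        read_camera(c);uv=proj(c,[g[0]/1000,g[1]/1000,Z[n]]);rs=[r for r in regions_of(n,c) if np.hypot(*(np.array(r['at'])-uv))<25]
        print(n,c,fit(c,n,rs[0]['pixels'],g,len(g)==3) if rs else None)
E
python3 look.py g4 514 -141 50; python3 fm.py small_tin_mid 514,-141
```

```text
11.1 [ 0.5135 -0.1409  0.1188] yaw 0.7 0.0853 [-0.4  0.1  0.3]
small_tin_mid top None
small_tin_mid side ([514.2, -140.8], np.float64(0.856))
```

View pics/g4.png

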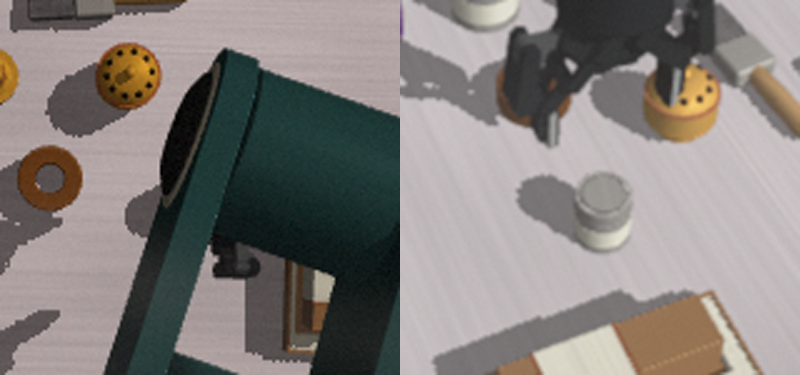

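The small tin is centred below the gripper, and the carton sits in its box. Descending.

Request:
arm_command(plan=[-1, 0.002, 0, -0.14, 0, 0, 0, -1, 0.002, 0, -0.28, 0, 0, 0, -1, 0.002, 0, -0.37, 0, 0, 0, -1, 0.002, 0, -0.42, 0, 0, 0, -1, 0.002, 0, -0.423, 0, 0, 0, -1, 0.002, 0, -0.423, 0, 0, 0, 1, 0.002, 0, -0.423, 0, 0, 0, 1, 0.002, 0, -0.423, 0, 0, 0])

```text
clock: 11.97
ee_pos: [0.515, -0.1412, 0.0149]
orientation: [[1.0, 0.007, 0.002], [0.007, -1.0, -0.001], [0.002, 0.001, -1.0]]
ft_force: [0.8, -0.7, -0.1]
grip_width: 0.064
```

Request:
arm_command(plan=[1, 0, 0, 0, 0, 0, 0, 1, 0, 0, 0, 0, 0, 0, 1, 0, 0, 0, 0, 0, 0, 1, 0, 0, 0, 0, 0, 0, 1, 0, 0, 0, 0, 0, 0])

```text
clock: 12.38
ee_pos: [0.5146, -0.141, 0.0144]
orientation: [[1.0, 0.007, 0.001], [0.007, -1.0, -0.0], [0.001, 0.0, -1.0]]
ft_force: [-1.7, 0.4, 8.4]
grip_width: 0.0418
```

Request:
arm_command(plan=[1, 0, 0, 0.1, 0, 0, 0, 1, 0, 0, 0.22, 0, 0, 0, 1, 0, 0, 0.32, 0, 0, 0, 1, -0.06, -0.13, 0.32, 0, 0, 0, 1, -0.13, -0.26, 0.32, 0, 0, 0, 1, -0.2, -0.39, 0.32, 0, 0, 0, 1, -0.26, -0.52, 0.32, 0, 0, 0, 1, -0.33, -0.65, 0.32, 0, 0, 0])

```text
clock: 13.05
ee_pos: [0.4308, -0.3047, 0.0937]
orientation: [[1.0, 0.007, 0.001], [0.007, -1.0, -0.001], [0.001, 0.001, -1.0]]
ft_force: [0.5, -0.1, -1.0]
grip_width: 0.0416
```

Request:
arm_command(plan=[1, -0.096, -0.166, 0, 0, 0, 0, 1, -0.096, -0.166, 0, 0, 0, 0, 1, -0.096, -0.166, 0, 0, 0, 0, 1, -0.096, -0.166, 0, 0, 0, 0])

```text
clock: 13.38
ee_pos: [0.4075, -0.3449, 0.0932]
orientation: [[1.0, 0.006, 0.0], [0.006, -1.0, 0.0], [0.0, -0.0, -1.0]]
ft_force: [-1.4, 0.6, -1.4]
grip_width: 0.0415
```

```bash
python3 look.py g5 408 -345 60
```

```text
13.4833 [ 0.4081 -0.344   0.0932] yaw 0.4 0.0417 [ 0.   0.8 -0.7]
```

View pics/g5.png

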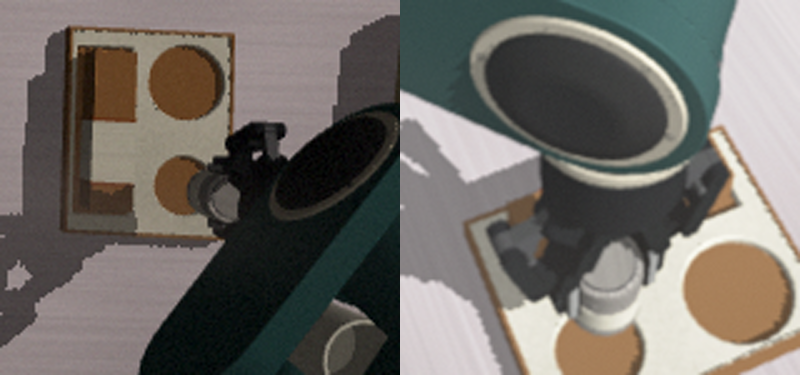

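```bash
python3 - <<'E'
from h import *
for c in('top','side'):
    read_camera(c);r=regions_of('small_tin_mid',c)
    s=spot_point('small_tin_mid',c)
    print(c,'expect',proj(c,[.408,-.344,.102]).round(1),[(d['at'],d['confidence'],mm(ray(c,d['at'],.102))) for d in s[:2]])
    for q in r[:2]:
        m=q['pixels'];ys,xs=np.where(m);print('mask',xs.min(),xs.max(),ys.min(),ys.max(),q['confidence'])
        e=render(c,'small_tin_mid',[.408,-.344,0,.079]);Y,X=np.where(e);print('model',X.min()/S,X.max()/S,Y.min()/S,Y.max()/S)
E
```

```text
top expect [444.2 277. ] [([447.4, 274.2], 0.8, [414.2, -351.0])]
mask 432 451 268 286 0.61
model 430.75 459.25 266.5 289.0
side expect [291.2 381.8] []
mask 282 305 365 402 0.55
model 276.25 307.5 360.5 403.75
```

The tin agrees with the model to within about 2–3 mm, and the clearance is 7 mm. Lowering.

Request:
arm_command(plan=[1, 0, 0, -0.1, 0, 0, 0, 1, 0, 0, -0.17, 0, 0, 0, 1, 0, 0, -0.215, 0, 0, 0, 1, 0, 0, -0.24, 0, 0, 0, 1, 0, 0, -0.255, 0, 0, 0, 1, 0, 0, -0.265, 0, 0, 0, 1, 0, 0, -0.272, 0, 0, 0, 1, 0, 0, -0.274, 0, 0, 0])

```text
clock: 14.45
ee_pos: [0.4077, -0.3451, 0.025]
orientation: [[1.0, 0.007, 0.001], [0.007, -1.0, -0.0], [0.001, 0.0, -1.0]]
ft_force: [-0.2, -0.7, -0.5]
grip_width: 0.042
```

Request:
arm_command(plan=[1, 0, 0, 0, 0, 0, 0, 0, 0, 0, 0, 0, 0, 0, -0.6, 0, 0, 0, 0, 0, 0, -0.6, 0, 0, 0, 0, 0, 0, -0.6, 0, 0, 0, 0, 0, 0, -0.6, 0, 0, 0.1, 0, 0, 0, -0.6, 0, 0, 0.25, 0, 0, 0, -0.6, 0, 0, 0.4, 0, 0, 0])

```text
clock: 15.12
ee_pos: [0.407, -0.3443, 0.1251]
orientation: [[1.0, 0.007, -0.002], [0.007, -1.0, 0.002], [-0.002, -0.002, -1.0]]
ft_force: [0.4, 0.2, 1.0]
grip_width: 0.0687
```

Request:
arm_command(plan=[-1, 0.43, 0.83, 0, 0, 0, 0, -1, 0.43, 0.83, 0, 0, 0, 0, -1, 0.43, 0.83, 0, 0, 0, 0, -1, 0.43, 0.83, 0, 0, 0, 0, -1, 0.43, 0.83, 0, 0, 0, 0, -1, 0.43, 0.83, 0, 0, 0, 0, -1, 0.43, 0.83, 0, 0, 0, 0, -1, 0.43, 0.83, 0, 0, 0, 0])

```text
clock: 15.78
ee_pos: [0.5154, -0.1362, 0.1246]
orientation: [[1.0, 0.01, -0.0], [0.01, -1.0, -0.0], [-0.0, 0.0, -1.0]]
ft_force: [-0.3, -0.8, -0.4]
grip_width: 0.0854
```

Request:
arm_command(plan=[-1, 0.43, 0.82, 0, 0, 0, 0, -1, 0.43, 0.82, 0, 0, 0, 0, -1, 0.43, 0.82, 0, 0, 0, 0, -1, 0.43, 0.82, 0, 0, 0, 0, -1, 0.43, 0.82, 0, 0, 0, 0, -1, 0.43, 0.82, 0, 0, 0, 0, -1, 0.43, 0.82, 0, 0, 0, 0, -1, 0.43, 0.82, 0, 0, 0, 0])

```text
clock: 16.45
ee_pos: [0.6227, 0.0674, 0.1242]
orientation: [[1.0, 0.008, -0.001], [0.008, -1.0, -0.0], [-0.001, 0.0, -1.0]]
ft_force: [0.0, -0.3, 0.1]
grip_width: 0.0855
```

```bash
python3 look.py g6 459 -305 40; python3 fm.py small_tin_mid 408,-345 carton_mid 459,-266,-1 stand_mid 623,68
```

```text
16.55 [0.6223 0.0663 0.1245] yaw 0.3 0.0852 [-0.1  0.7  0.7]
small_tin_mid top ([406.7, -350.0], np.float64(0.939))
small_tin_mid side ([409.0, -341.3], np.float64(0.944))
carton_mid top ([461.7, -269.6, -0.3], np.float64(0.944))
carton_mid side ([462.3, -261.1, -1.4], np.float64(0.975))
stand_mid top None
stand_mid side ([621.9, 68.8], np.float64(0.905))
```

View pics/g6.png

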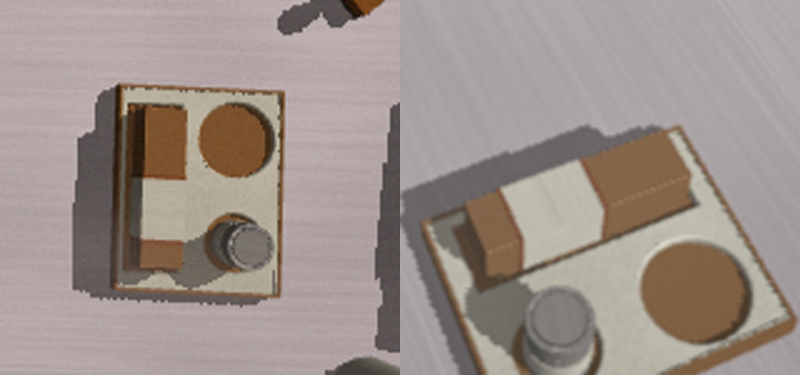

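Both pieces sit fully down in their recesses. Descending on the stand column.

Request:
arm_command(plan=[-1, 0.002, 0.006, -0.14, 0, 0, 0, -1, 0.002, 0.006, -0.28, 0, 0, 0, -1, 0.002, 0.006, -0.39, 0, 0, 0, -1, 0.002, 0.006, -0.44, 0, 0, 0, -1, 0.002, 0.006, -0.454, 0, 0, 0, -1, 0.002, 0.006, -0.454, 0, 0, 0, 1, 0.002, 0.006, -0.454, 0, 0, 0, 1, 0.002, 0.006, -0.454, 0, 0, 0], newtons=50)

```text
clock: 17.82
ee_pos: [0.6241, 0.0692, 0.0132]
orientation: [[1.0, 0.007, 0.003], [0.007, -1.0, 0.0], [0.003, -0.0, -1.0]]
ft_force: [-1.2, 0.1, -0.1]
grip_width: 0.064
```

Request:
arm_command(plan=[1, 0, 0, 0, 0, 0, 0, 1, 0, 0, 0, 0, 0, 0, 1, 0, 0, 0, 0, 0, 0, 1, 0, 0, 0, 0, 0, 0, 1, 0, 0, 0, 0, 0, 0, 1, 0, 0, 0, 0, 0, 0])

```text
clock: 18.32
ee_pos: [0.6235, 0.0692, 0.0123]
orientation: [[1.0, 0.007, 0.001], [0.007, -1.0, 0.0], [0.001, -0.0, -1.0]]
ft_force: [-3.7, 0.5, 7.1]
grip_width: 0.0327
```

Request:
arm_command(plan=[1, 0, 0, 0.1, 0, 0, 0, 1, 0, 0, 0.22, 0, 0, 0, 1, 0, 0, 0.36, 0, 0, 0, 1, -0.05, -0.12, 0.36, 0, 0, 0, 1, -0.09, -0.26, 0.36, 0, 0, 0, 1, -0.13, -0.4, 0.36, 0, 0, 0, 1, -0.18, -0.54, 0.36, 0, 0, 0, 1, -0.2, -0.68, 0.36, 0, 0, 0])

```text
clock: 18.98
ee_pos: [0.5716, -0.1021, 0.1013]
orientation: [[1.0, 0.007, -0.0], [0.007, -1.0, -0.0], [-0.0, 0.0, -1.0]]
ft_force: [0.3, 0.0, -2.0]
grip_width: 0.0329
```

Request:
arm_command(plan=[1, -0.04, -0.16, 0, 0, 0, 0, 1, -0.08, -0.32, 0, 0, 0, 0, 1, -0.13, -0.48, 0, 0, 0, 0, 1, -0.17, -0.64, 0, 0, 0, 0, 1, -0.22, -0.8, 0, 0, 0, 0, 1, -0.262, -0.984, 0, 0, 0, 0, 1, -0.262, -0.984, 0, 0, 0, 0, 1, -0.262, -0.984, 0, 0, 0, 0])

```text
clock: 19.65
ee_pos: [0.5065, -0.3491, 0.1009]
orientation: [[1.0, 0.004, -0.0], [0.004, -1.0, -0.0], [-0.0, 0.0, -1.0]]
ft_force: [-0.4, 0.6, -2.4]
grip_width: 0.0328
```

Request:
arm_command(plan=[1, 0, 0, 0, 0, 0, 0, 1, 0, 0, 0, 0, 0, 0])

```text
clock: 19.82
ee_pos: [0.5078, -0.3459, 0.101]
orientation: [[1.0, 0.008, -0.0], [0.008, -1.0, 0.0], [-0.0, -0.0, -1.0]]
ft_force: [-0.1, -0.3, -2.2]
grip_width: 0.0335
```

```bash
python3 look.py g7 508 -347 60
```

```text
19.9167 [ 0.508  -0.3457  0.1011] yaw 0.5 0.0328 [-0.8 -1.6 -3.4]
```

View pics/g7.png

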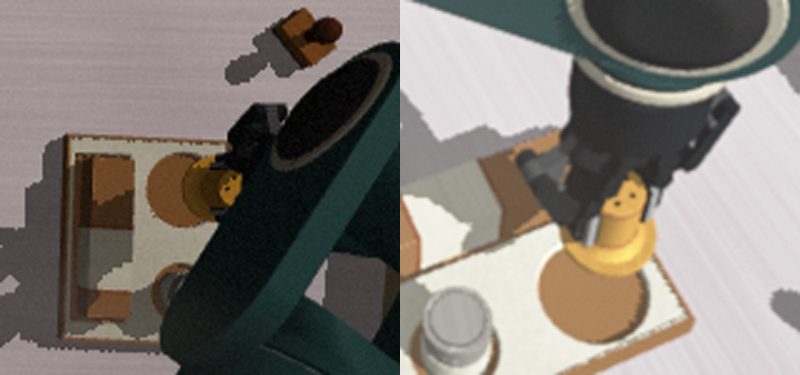

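The stand hangs upright over the big round recess. Lowering.

Request:
arm_command(plan=[1, 0, -0.004, -0.12, 0, 0, 0, 1, 0, -0.004, -0.21, 0, 0, 0, 1, 0, -0.004, -0.26, 0, 0, 0, 1, 0, -0.004, -0.285, 0, 0, 0, 1, 0, -0.004, -0.3, 0, 0, 0, 1, 0, -0.004, -0.308, 0, 0, 0, 1, 0, -0.004, -0.312, 0, 0, 0, 1, 0, -0.004, -0.314, 0, 0, 0])

```text
clock: 20.58
ee_pos: [0.508, -0.3481, 0.0235]
orientation: [[1.0, 0.007, 0.001], [0.007, -1.0, -0.001], [0.001, 0.001, -1.0]]
ft_force: [0.2, 0.8, -2.6]
grip_width: 0.0327
```

Request:
arm_command(plan=[1, 0, 0, 0, 0, 0, 0, 0.2, 0, 0, 0, 0, 0, 0, -0.6, 0, 0, 0, 0, 0, 0, -0.6, 0, 0, 0, 0, 0, 0, -0.6, 0, 0, 0, 0, 0, 0, -0.6, 0, 0, 0.1, 0, 0, 0, -0.6, 0, 0, 0.25, 0, 0, 0, -0.6, 0, 0, 0.42, 0, 0, 0])

```text
clock: 21.25
ee_pos: [0.5067, -0.3473, 0.1264]
orientation: [[1.0, 0.007, -0.003], [0.007, -1.0, 0.002], [-0.003, -0.002, -1.0]]
ft_force: [0.1, -0.4, 0.7]
grip_width: 0.0683
```

Request:
arm_command(plan=[-1, 0.035, 0.944, 0.04, 0, 0, 0.834, -1, 0.035, 0.944, 0.04, 0, 0, 0.834, -1, 0.035, 0.944, 0.04, 0, 0, 0.834, -1, 0.035, 0.944, 0.04, 0, 0, 0.834, -1, 0.035, 0.944, 0.04, 0, 0, 0.834, -1, 0.035, 0.944, 0.04, 0, 0, 0.834, -1, 0.035, 0.944, 0.04, 0, 0, 0.834, -1, 0.035, 0.944, 0.04, 0, 0, 0.834])

```text
clock: 21.92
ee_pos: [0.5164, -0.1107, 0.1372]
orientation: [[0.787, 0.616, 0.001], [0.616, -0.787, -0.0], [0.0, 0.001, -1.0]]
ft_force: [0.0, -0.4, 0.4]
grip_width: 0.0857
```

Request:
arm_command(plan=[-1, 0.035, 0.944, 0, 0, 0, 0.834, -1, 0.035, 0.944, 0, 0, 0, 0.834, -1, 0.035, 0.944, 0, 0, 0, 0.834, -1, 0.035, 0.944, 0, 0, 0, 0.834, -1, 0.035, 0.944, 0, 0, 0, 0.834, -1, 0.035, 0.944, 0, 0, 0, 0.834, -1, 0.035, 0.944, 0, 0, 0, 0.834, -1, 0.035, 0.944, 0, 0, 0, 0.834])

```text
clock: 22.58
ee_pos: [0.5253, 0.1243, 0.1365]
orientation: [[0.251, 0.968, -0.0], [0.968, -0.251, -0.0], [-0.0, -0.0, -1.0]]
ft_force: [0.0, -0.8, -0.1]
grip_width: 0.0851
```

Request:
arm_command(plan=[-1, 0, 0, 0, 0, 0, 0, -1, 0, 0, 0, 0, 0, 0])

```text
clock: 22.75
ee_pos: [0.5253, 0.1227, 0.1366]
orientation: [[0.253, 0.967, -0.0], [0.967, -0.253, -0.0], [-0.0, -0.0, -1.0]]
ft_force: [0.5, 0.0, 0.3]
grip_width: 0.0853
```

```bash
python3 look.py g8 524 125 60; python3 fm.py large_tin_mid 524,125 stand_mid 508,-347
```

```text
22.85 [0.5252 0.1229 0.1367] yaw 75.3 0.0852 [ 0.1  0.4 -0.5]
large_tin_mid top None
large_tin_mid side ([524.2, 124.7], np.float64(0.933))
stand_mid top ([509.1, -353.6], np.float64(0.904))
stand_mid side ([511.1, -344.7], np.float64(0.959))
```

View pics/g8.png

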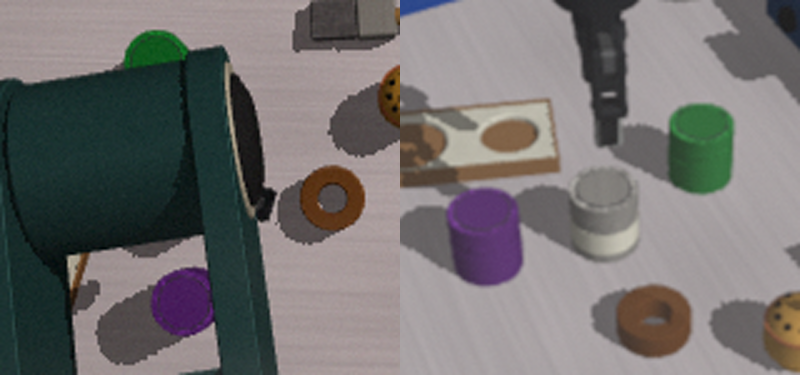

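The gripper is over the grey tin, with clear gaps to the purple and green ones. Descending.

Request:
arm_command(plan=[-1, -0.005, 0.008, -0.12, 0, 0, 0, -1, -0.005, 0.008, -0.25, 0, 0, 0, -1, -0.005, 0.008, -0.36, 0, 0, 0, -1, -0.005, 0.008, -0.45, 0, 0, 0, -1, -0.005, 0.008, -0.5, 0, 0, 0, -1, -0.005, 0.008, -0.515, 0, 0, 0, -1, -0.005, 0.008, -0.515, 0, 0, 0, -1, -0.005, 0.008, -0.515, 0, 0, 0])

```text
clock: 23.92
ee_pos: [0.5245, 0.1263, 0.0093]
orientation: [[0.251, 0.968, 0.001], [0.968, -0.251, 0.0], [0.001, 0.001, -1.0]]
ft_force: [-0.4, -0.7, 0.1]
grip_width: 0.0857
```

Request:
arm_command(plan=[1, 0, 0, 0, 0, 0, 0, 1, 0, 0, 0, 0, 0, 0, 1, 0, 0, 0, 0, 0, 0, 1, 0, 0, 0, 0, 0, 0, 1, 0, 0, 0, 0, 0, 0, 1, 0, 0, 0, 0, 0, 0])

```text
clock: 24.42
ee_pos: [0.5245, 0.1262, 0.0095]
orientation: [[0.251, 0.968, 0.002], [0.968, -0.251, 0.0], [0.001, 0.002, -1.0]]
ft_force: [-2.0, -1.4, 8.0]
grip_width: 0.0597
```

Request:
arm_command(plan=[1, 0, 0, 0.1, 0, 0, 0, 1, 0, 0, 0.22, 0, 0, 0, 1, 0, 0, 0.36, 0, 0, 0, 1, -0.1, 0.12, 0.36, 0, 0, 0, 1, -0.19, 0.25, 0.36, 0, 0, 0, 1, -0.29, 0.38, 0.36, 0, 0, 0, 1, -0.39, 0.5, 0.36, 0, 0, 0, 1, -0.46, 0.62, 0.36, 0, 0, 0])

```text
clock: 25.08
ee_pos: [0.4069, 0.2823, 0.0987]
orientation: [[0.251, 0.968, 0.001], [0.968, -0.251, 0.001], [0.001, 0.001, -1.0]]
ft_force: [0.5, -0.3, -0.9]
grip_width: 0.0601
```

Request:
arm_command(plan=[1, -0.062, 0.12, 0, 0, 0, 0, 1, -0.062, 0.12, 0, 0, 0, 0, 1, -0.062, 0.12, 0, 0, 0, 0, 1, -0.062, 0.12, 0, 0, 0, 0, 1, -0.062, 0.12, 0, 0, 0, 0])

```text
clock: 25.5
ee_pos: [0.3938, 0.3105, 0.0982]
orientation: [[0.252, 0.968, 0.0], [0.968, -0.252, -0.0], [0.0, 0.0, -1.0]]
ft_force: [1.0, 0.1, -2.4]
grip_width: 0.06
```

```bash
python3 look.py g9 394 311 60
```

```text
25.6 [0.3938 0.3104 0.0981] yaw 75.4 0.0601 [ 0.8 -0.1 -2.5]
```

View pics/g9.png

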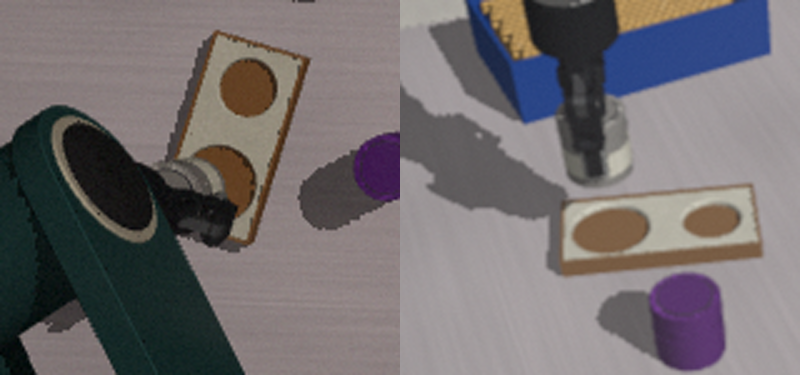

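Request:
arm_command(plan=[1, 0, 0.002, -0.12, 0, 0, 0, 1, 0, 0.002, -0.21, 0, 0, 0, 1, 0, 0.002, -0.26, 0, 0, 0, 1, 0, 0.002, -0.285, 0, 0, 0, 1, 0, 0.002, -0.3, 0, 0, 0, 1, 0, 0.002, -0.308, 0, 0, 0, 1, 0, 0.002, -0.312, 0, 0, 0, 1, 0, 0.002, -0.313, 0, 0, 0])

```text
clock: 26.27
ee_pos: [0.3937, 0.3119, 0.0205]
orientation: [[0.251, 0.968, 0.001], [0.968, -0.251, 0.001], [0.001, 0.001, -1.0]]
ft_force: [-0.7, -0.5, -1.6]
grip_width: 0.0595
```

Request:
arm_command(plan=[1, 0, 0, 0, 0, 0, 0, 0, 0, 0, 0, 0, 0, 0, -1, 0, 0, 0, 0, 0, 0, -1, 0, 0, 0, 0, 0, 0, -1, 0, 0, 0, 0, 0, 0, -1, 0, 0, 0.1, 0, 0, 0, -1, 0, 0, 0.25, 0, 0, 0, -1, 0, 0, 0.42, 0, 0, 0])

```text
clock: 26.93
ee_pos: [0.3924, 0.311, 0.1238]
orientation: [[0.251, 0.968, -0.003], [0.968, -0.251, -0.002], [-0.002, -0.002, -1.0]]
ft_force: [0.9, 1.8, 0.6]
grip_width: 0.0854
```

Request:
arm_command(plan=[-1, 0.457, -0.758, 0.08, 0, 0, 0, -1, 0.457, -0.758, 0.08, 0, 0, 0, -1, 0.457, -0.758, 0.08, 0, 0, 0, -1, 0.457, -0.758, 0.08, 0, 0, 0, -1, 0.457, -0.758, 0.08, 0, 0, 0, -1, 0.457, -0.758, 0.08, 0, 0, 0, -1, 0.457, -0.758, 0.08, 0, 0, 0, -1, 0.457, -0.758, 0.08, 0, 0, 0])

```text
clock: 27.6
ee_pos: [0.5077, 0.1216, 0.1439]
orientation: [[0.253, 0.968, -0.0], [0.968, -0.253, 0.0], [0.0, -0.0, -1.0]]
ft_force: [-0.8, 0.2, -0.2]
grip_width: 0.0856
```

Request:
arm_command(plan=[-1, 0.457, -0.758, 0, 0, 0, 0, -1, 0.457, -0.758, 0, 0, 0, 0, -1, 0.457, -0.758, 0, 0, 0, 0, -1, 0.457, -0.758, 0, 0, 0, 0, -1, 0.457, -0.758, 0, 0, 0, 0, -1, 0.457, -0.758, 0, 0, 0, 0, -1, 0.457, -0.758, 0, 0, 0, 0, -1, 0.457, -0.758, 0, 0, 0, 0])

```text
clock: 28.27
ee_pos: [0.6216, -0.0665, 0.1434]
orientation: [[0.251, 0.968, -0.001], [0.968, -0.251, 0.001], [0.0, -0.001, -1.0]]
ft_force: [-0.7, -0.6, 0.5]
grip_width: 0.0855
```

Request:
arm_command(plan=[-1, 0, 0, 0, 0, 0, 0, -1, 0, 0, 0, 0, 0, 0])

```text
clock: 28.43
ee_pos: [0.6214, -0.0657, 0.1441]
orientation: [[0.249, 0.968, 0.0], [0.968, -0.249, 0.0], [0.0, 0.0, -1.0]]
ft_force: [0.1, -0.1, -0.3]
grip_width: 0.0853
```

```bash
python3 look.py g10 622 -68 60; python3 fm.py large_tin_mid 394,311 burner_mid 622,-68
```

```text
28.5333 [ 0.6215 -0.0661  0.1442] yaw 75.5 0.0847 [-0.5 -0.6 -0.8]
large_tin_mid top ([393.6, 314.5], np.float64(0.964))
large_tin_mid side ([395.3, 322.8], np.float64(0.959))
burner_mid top ([619.8, -67.0], np.float64(0.583))
burner_mid side ([620.6, -67.4], np.float64(0.949))
```

View pics/g10.png

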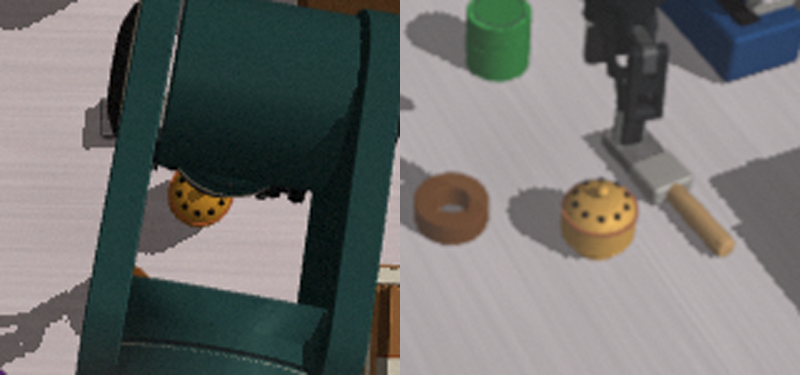

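The gripper is above the burner and the brush is clear. Descending to the bowl.

Request:
arm_command(plan=[-1, 0, -0.006, -0.14, 0, 0, 0, -1, 0, -0.006, -0.28, 0, 0, 0, -1, 0, -0.006, -0.4, 0, 0, 0, -1, 0, -0.006, -0.49, 0, 0, 0, -1, 0, -0.006, -0.54, 0, 0, 0, -1, 0, -0.006, -0.554, 0, 0, 0, -1, 0, -0.006, -0.554, 0, 0, 0, -1, 0, -0.006, -0.554, 0, 0, 0], newtons=60)

```text
clock: 29.6
ee_pos: [0.6226, -0.069, 0.0069]
orientation: [[0.251, 0.968, 0.002], [0.968, -0.251, -0.0], [0.0, 0.002, -1.0]]
ft_force: [-0.7, 0.2, -0.5]
grip_width: 0.0852
```

Request:
arm_command(plan=[1, 0, 0, 0, 0, 0, 0, 1, 0, 0, 0, 0, 0, 0, 1, 0, 0, 0, 0, 0, 0, 1, 0, 0, 0, 0, 0, 0, 1, 0, 0, 0, 0, 0, 0, 1, 0, 0, 0, 0, 0, 0])

```text
clock: 30.1
ee_pos: [0.6226, -0.0689, 0.0072]
orientation: [[0.251, 0.968, 0.002], [0.968, -0.251, -0.0], [0.0, 0.002, -1.0]]
ft_force: [-2.0, 0.4, 8.2]
grip_width: 0.0608
```

Request:
arm_command(plan=[1, 0, 0, 0.1, 0, 0, 0, 1, 0, 0, 0.22, 0, 0, 0, 1, 0, 0, 0.36, 0, 0, 0, 1, -0.05, 0.1, 0.38, 0, 0, 0, 1, -0.1, 0.24, 0.38, 0, 0, 0, 1, -0.15, 0.38, 0.38, 0, 0, 0, 1, -0.2, 0.52, 0.38, 0, 0, 0, 1, -0.25, 0.66, 0.38, 0, 0, 0])

```text
clock: 30.77
ee_pos: [0.5584, 0.0974, 0.1009]
orientation: [[0.251, 0.968, 0.001], [0.968, -0.251, 0.0], [0.0, 0.001, -1.0]]
ft_force: [0.6, -0.0, -3.5]
grip_width: 0.0608
```

Request:
arm_command(plan=[1, -0.05, 0.14, 0, 0, 0, 0, 1, -0.1, 0.28, 0, 0, 0, 0, 1, -0.15, 0.42, 0, 0, 0, 0, 1, -0.21, 0.55, 0, 0, 0, 0, 1, -0.25, 0.66, 0, 0, 0, 0, 1, -0.284, 0.76, 0, 0, 0, 0, 1, -0.284, 0.76, 0, 0, 0, 0, 1, -0.284, 0.76, 0, 0, 0, 0])

```text
clock: 31.43
ee_pos: [0.4877, 0.2872, 0.1007]
orientation: [[0.249, 0.969, 0.0], [0.969, -0.249, 0.0], [0.0, 0.0, -1.0]]
ft_force: [-0.0, -0.5, -3.3]
grip_width: 0.0609
```

Request:
arm_command(plan=[1, 0, 0, 0, 0, 0, 0, 1, 0, 0, 0, 0, 0, 0])

```text
clock: 31.6
ee_pos: [0.4885, 0.2855, 0.1005]
orientation: [[0.252, 0.968, 0.0], [0.968, -0.252, -0.0], [-0.0, 0.0, -1.0]]
ft_force: [0.2, 0.3, -3.1]
grip_width: 0.0602
```

```bash
python3 look.py g11 489 286 60
```

```text
31.7 [0.4886 0.2854 0.1005] yaw 75.4 0.0609 [-0.4  0.8 -3.2]
```

View pics/g11.png

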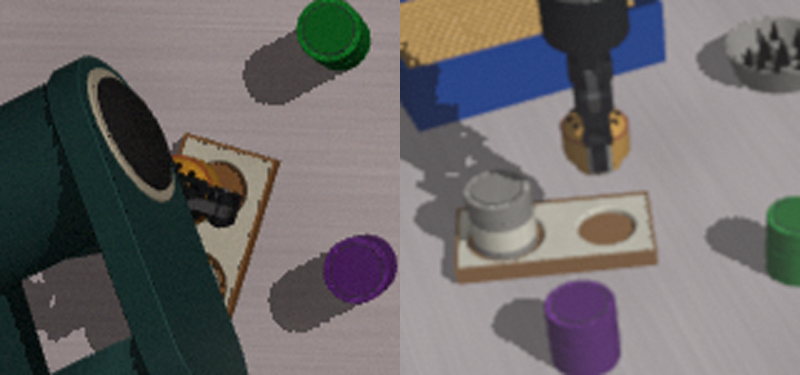

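The large tin is seated and the burner hangs upright over its recess. Lowering.

Request:
arm_command(plan=[1, 0, 0.002, -0.13, 0, 0, 0, 1, 0, 0.002, -0.22, 0, 0, 0, 1, 0, 0.002, -0.27, 0, 0, 0, 1, 0, 0.002, -0.3, 0, 0, 0, 1, 0, 0.002, -0.318, 0, 0, 0, 1, 0, 0.002, -0.327, 0, 0, 0, 1, 0, 0.002, -0.331, 0, 0, 0, 1, 0, 0.002, -0.332, 0, 0, 0])

```text
clock: 32.37
ee_pos: [0.4887, 0.2868, 0.0183]
orientation: [[0.251, 0.968, 0.001], [0.968, -0.251, 0.001], [0.001, 0.001, -1.0]]
ft_force: [0.3, -0.2, -3.1]
grip_width: 0.0607
```

Request:
arm_command(plan=[1, 0, 0, 0, 0, 0, 0, 0, 0, 0, 0, 0, 0, 0, -1, 0, 0, 0, 0, 0, 0, -1, 0, 0, 0, 0, 0, 0, -1, 0, 0, 0, 0, 0, 0, -1, 0, 0, 0.1, 0, 0, 0, -1, 0, 0, 0.25, 0, 0, 0, -1, 0, 0, 0.42, 0, 0, 0])

```text
clock: 33.03
ee_pos: [0.4874, 0.2862, 0.1215]
orientation: [[0.251, 0.968, -0.003], [0.968, -0.251, -0.001], [-0.002, -0.002, -1.0]]
ft_force: [0.2, 0.4, -0.2]
grip_width: 0.0852
```

Request:
arm_command(plan=[-1, -0.4, 0.8, 0.3, 0, 0, 0, -1, -0.4, 0.8, 0.3, 0, 0, 0, -1, -0.4, 0.8, 0.3, 0, 0, 0, -1, -0.4, 0.8, 0.3, 0, 0, 0, -1, -0.4, 0.8, 0.3, 0, 0, 0, -1, -0.4, 0.8, 0.3, 0, 0, 0, -1, -0.4, 0.8, 0.3, 0, 0, 0, -1, -0.4, 0.8, 0.3, 0, 0, 0])

```text
clock: 33.7
ee_pos: [0.3876, 0.4877, 0.197]
orientation: [[0.249, 0.969, 0.0], [0.969, -0.249, 0.0], [0.001, 0.0, -1.0]]
ft_force: [1.0, -0.5, -0.0]
grip_width: 0.0851
```

```bash
python3 look.py g12 440 299 40; sed -i "s/v\[2\]\/57.3 if yaw else 0\]/v[2]\/57.3 if yaw else 0,ZB]/; s/^S=4/S=4;ZB=0/" h.py; sed "s/^for n,g/import h;h.ZB=.01\nfor n,g/" fm.py > fm2.py; python3 fm2.py large_tin_mid 394,311 burner_mid 489,286 small_tin_mid 408,-345 stand_mid 508,-347 carton_mid 459,-266,-1; python3 -c "
from h import *
for c in('top','side'):
    a=read_camera(c)
    for n in('tape','brush'):print(c,n,[mm(ray(c,d['at'],0)) for d in spot_point(n,c)[:1]])
cv2.imwrite('pics/fin.png',cv2.resize(read_camera('side'),(800,600))[:,:,::-1])"
```

```text
33.8 [0.3884 0.4861 0.1962] yaw 75.5 0.0852 [-0.1 -0.7  0.3]
large_tin_mid top ([395.8, 310.4], np.float64(0.961))
large_tin_mid side ([394.1, 311.4], np.float64(0.944))
burner_mid top ([487.4, 288.0], np.float64(0.949))
burner_mid side ([487.4, 287.9], np.float64(0.949))
small_tin_mid top ([408.8, -345.8], np.float64(0.947))
small_tin_mid side ([407.4, -345.1], np.float64(0.976))
stand_mid top ([509.2, -348.2], np.float64(0.872))
stand_mid side ([508.0, -348.7], np.float64(0.933))
carton_mid top ([461.1, -267.0, -1.4], np.float64(0.955))
carton_mid side ([459.0, -265.9, -1.5], np.float64(0.951))
top tape []
top brush []
side tape [[524.4, 3.5]]
side brush [[711.3, -41.7]]
```

View pics/g12.png

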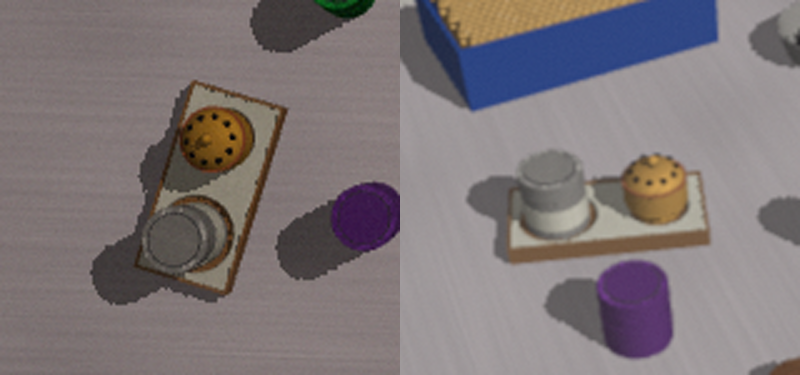

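View pics/fin.png

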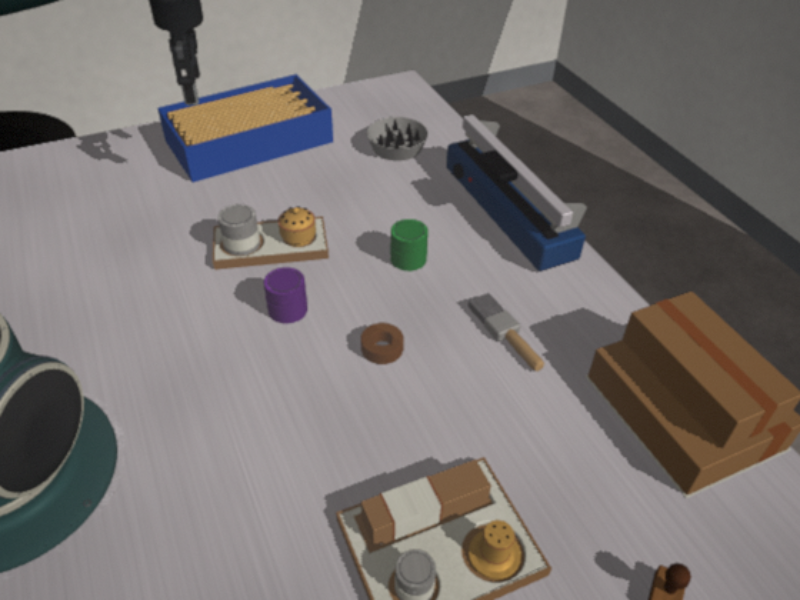

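All five pieces are seated and upright. The tape at (382,343), the brush and the decoys are at the same pixels as at the start, and the arm is clear. Handing in.

```bash
python3 -c "
from cell import *
print(job_done());s=read_state();print(s['clock'],s['ee_pos'])"
```

```text
the job is handed in; nothing more can be done
None
the job is handed in; nothing more can be done
```

Both gift sets are made up and handed in, at about 34 s of the 128 s allowed. The stick set holds the carton, small tin and stick stand; the cone set holds the large grey tin and the burner. I placed them in that order.

- **Placement:** in the last check both cameras put each piece within about 2–3 mm of its recess centre (7 mm clearance). All five fitted as standing on the recess floors and looked upright in the pictures.
- **Left alone:** the tape, the brush and the green and purple tins look unmoved in the final side picture. The top camera's network reported neither the tape nor the brush in that check. The side network put the tape within about 6 mm and the brush within about 15 mm of their first positions. I put the brush's difference down to detection error, since it lies at the same pixels as before.
- **Forces:** contact forces at the end of each move stayed under about 10 N, and the gripper was open and well clear when I handed in.
- **Disagreement:** the small tin gripped at 41.8 mm against its stated 44 mm; it still sat correctly.

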